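# Build up two mould halves

### The arm

A 6-joint arm with a two-finger parallel gripper is mounted at the origin on the work surface. World frame = base frame: x ahead of the robot, y to its left, z up, the work surface at z = 0. Lengths are in m, angles in rad, forces in N, time in s.
With the tool pointing down it reaches from about 0.25 to 0.725 m from the base axis. Payload 9.7 kg.
Tool frame: the origin (TCP) lies midway between the tips of the shut fingers; the grasp point (between the pads) lies tcp_to_grasp behind it (tcp_to_grasp is the distance from the TCP to the grasp point, in m); z points along the fingers, y is the line along which they close (so a half turn about z gives the same grasp; the last joint's range is limited). The gripper opens to 85 mm and grips with 20 to 120 N. Pads are 22 mm wide; open, the fingers measure 114 mm over their backs; the gripper's body (76 mm by 85 mm) begins 54 mm behind the grasp point. The pads swing forward as they close: fully open they stand 13 mm farther back than shut.
Start: joints at [1.172, 0.087, 0.176, 1.66, 0, 1.571], TCP at [0.214, 0.507, 0.231] pointing down, gripper open.
Joint ranges: [-3.13, 3.13], [-0.85, 1.81], [-1.15, 1.24], [-2.2, 2.28], [-1.44, 1.52], [-3.14, 3.14]. Speed limits (rad/s): [2.22, 2.22, 2.57, 3.14, 3.14, 3.14].

### API

Orientations are given as a 3x3 rotation matrix whose columns are the frame's x, y, z axes.
In Python, from plant import * gives the robot as it stands.
- The arm moves only by the tool send_rows, never from a script. Its argument "motion" is one flat list of numbers, 7 for each row, row after row: the closure, from 0 (fully open) to 1 (shut), then the shift along the tool's x, y, z in mm, then the turn, a rotation vector about the tool's x, y, z in units of 6 degrees (1.0 is 6 degrees). A call has 1 to 5 rows; each row is the pose to reach, as a shift and turn from the pose commanded when the call began, along the tool's axes at that moment; what a row does not reach only later rows make up. A row lasts 1/10 s, in which the tool goes at most 50 mm and 8.59 degrees, less where a joint would pass 70% of its speed; a pose out of reach is approached as far as the arm can. A call with a gripper value outside its range is refused whole. The fingers move at their own pace and stop on an object; "squeeze" is the grip in N (left out, the last holds). Time passes only in rows, so rows that repeat a pose let the fingers close. It gives the time, the measured TCP pose, the force, the opening and the grip force at its end, in the units of the state.
- sense(): the state, without advancing time (a new reading comes with each control period).
- camera(name): name is "scene" or "top"; returns a dict with "frame" (420x560x3 uint8, blue, green, red), "vertical_fov" (degrees; the focal length in pixels is half the picture's height over the tangent of half this angle, whatever the lens; pixels are square), "cx", "cy" (the principal point, pixels), "distortion" ([k1, k2, p1, p2, k3] as OpenCV has them; the pictures are not rectified), "extrinsics" (4x4, takes a point from world to camera coordinates). Camera axes: x right, y down, z forward; pixel columns grow to the right and rows downward; lengths in m; the calibration is good to about 2 mm. A picture is of the moment at which its call begins. There is no depth.
- hand_in(): hands the job in; it is judged then, once.
The state is a dict: "clock": time; "joint_pos": joint angles; "qd": joint speeds; "tau": joint torques, N m; "position": TCP position; "tcp_rot": TCP orientation; "wrist_force": force on the tool from outside, world axes, zero at the start; "torque": the same for the moment, N m; "gripper_width": finger opening in m; "grip_force": force on a finger pad.
Only numpy, scipy, OpenCV 4.12 (cv2) and the standard library are available. Lean on these libraries where they do the work, as an engineer would, in place of code of your own. Each camera call takes 0.05 s, during which the arm holds its last target. There are 200 camera calls.

### The job

Build up the two small mould halves, one part after another. First the plate with the round pocket: put the round part with the oblong post (the core) into the pocket, post up, and then the smaller ring over its post. Then the plate with the square pocket: put the square block into the pocket, boss up, then the larger ring around its boss, and last the bush, plug down, into the larger ring; seat every part fully and leave the eye nut where it stands.

Things in the scene. Friction and masses are not known exactly. Their poses are not given: they have to be found in the camera images.
- square_bolster: fixed steel plate 100 x 100 mm, 24 mm high, with a square pocket 64 x 64 mm, 8 mm deep (floor 16 mm above the plate's underside, sides parallel to the plate's, rim with a 2 mm chamfer) in the middle of its top; lies flat on the bench. Origin: centre of the underside; x and y along its sides, z up
- round_bolster: fixed steel plate 100 x 100 mm, 24 mm high, with a round pocket 70 mm across, 8 mm deep (floor 16 mm above the plate's underside, rim with a 2 mm chamfer) in the middle of its top; lies flat on the bench. Origin: centre of the underside; x and y along its sides, z up
- core: loose steel part, about 0.49 kg: round disc 58 mm across and 22 mm thick, with an upright oblong post 22 mm by 12 mm and 20 mm tall in the middle of its top (42 mm in all). Stands on the bench, post up. Origin: centre of the underside; x along the long side of the post, z up along it
- stripper_ring: the smaller ring: loose, plain steel, 44 mm outside, hole 32 mm, 10 mm thick, about 0.06 kg, lying flat on the bench. Origin: centre of the underside, z along its axis
- cavity_block: loose square steel block, about 0.7 kg, 54 x 54 mm and 30 mm high, with a round boss 28 mm across and 6 mm tall in the middle of its top. Lies on the bench, boss up. Origin: centre of the underside; x and y along its sides, z up; any quarter turn fits the pocket
- locating_ring: the larger ring: loose, plain steel, 60 mm outside, hole 36 mm, 14 mm thick, about 0.2 kg, lying flat on the bench. Origin: centre of the underside, z along its axis
- sprue_bush: loose turned steel bush, about 0.2 kg, 35 mm high: from below a plug 28 mm across and 7 mm long with a tapered foot, a flange 46 mm across and 8 mm thick, and a slim round neck 18 mm across and 20 mm tall to grip. Stands on the bench on its plug. Origin: centre of the plug's underside, z up along its axis
- eye_nut: bystander: grey-painted lifting eye nut, round foot 44 mm across and 12 mm high with an upright eye, 62 mm high in all, standing among the parts; to be left where it is. Origin: centre of the underside
Not all that is in view belongs to the job. Leave any pink or yellow look-alike of the cavity_block alone.

How it is judged:
By the outcome, as a careful person would: the job done as asked, in the order asked, and still so for the second after the job is handed in, with the robot touching nothing.
It also fails if it takes over 125 s, if anything falls off the work surface, if the arm or the gripper's body presses on something with over 40 N, if the wrist force passes 120 N, or if a joint passes its speed limit or range.

## Working session

There is one attempt and no reset: what is moved stays moved. The work goes in short steps, Python scripts to look and compute and a tool call to move; the robot and the scene stay as the last step left them, time stands still between calls to the robot, and variables do not carry over. Pictures are saved under pics/ and viewed, at most 14 in all, crops included, and the job is handed in when it is done.

Besides the shell and the picture viewer there is one more tool, called after ">>>" as name(argument=value, ...) on one line, values as JSON. send_rows: Moves the arm, as the interface text tells. Its arguments: {"type":"object","properties":{"motion":{"type":"array","items":{"type":"number"}},"squeeze":{"type":"number"}},"required":["motion"]}

```bash
ls; mkdir -p pics; python3 - <<'E'
from plant import *
import cv2
print(sense())
for n in("scene","top"):
    c=camera(n); cv2.imwrite(f"pics/{n}0.png",c["frame"]); print(n,c["vertical_fov"],c["cx"],c["cy"],c["distortion"]); print(c["extrinsics"])
try: print(tcp_to_grasp)
except Exception as e: print(e)
E
```

```text
pics
{'clock': 0.0, 'joint_pos': array([1.17201866e+00, 8.74767977e-02, 1.75108962e-01, 1.65981862e+00,
       1.24465836e-05, 1.57080087e+00]), 'qd': array([ 7.86754663e-04, -3.37816615e-04, -9.59767375e-04, -2.07138611e-03,
       -5.30876366e-05, -2.31728719e-03]), 'tau': array([ 5.25747291e-04, -5.20387995e+01,  4.64803398e+01,  1.64916023e-02,
       -3.58636964e-05, -5.12796099e-07]), 'position': array([0.21346237, 0.5066207 , 0.23056097]), 'tcp_rot': array([[-9.21534535e-01,  3.88296017e-01, -5.51244920e-04],
       [ 3.88296408e-01,  9.21533651e-01, -1.27621831e-03],
       [ 1.24402566e-05, -1.39012567e-03, -9.99999034e-01]]), 'wrist_force': array([ 0.43441434,  0.78031434, -0.80990304]), 'torque': array([ 0.0257545 ,  0.00365529, -0.00439055]), 'grip_force': 0.0, 'gripper_width': 0.08569957673823063}
scene 57.65257952814143 280.25903986338415 209.1080836065126 [-0.01290893  0.          0.          0.          0.        ]
[[-0.76342982  0.64561971  0.01871099  0.38178222]
 [ 0.49515819  0.60362222 -0.62486685 -0.23542131]
 [-0.41472072 -0.46777709 -0.78050709  1.13564129]
 [ 0.          0.          0.          1.        ]]
top 48.604875399062884 284.75528847573094 201.37230577929375 [-0.12256539  0.          0.          0.          0.        ]
[[-0.02401668 -0.99963067  0.0127168   0.00297593]
 [-0.99744063  0.02310328 -0.06766405  0.49513457]
 [ 0.06734526 -0.01430932 -0.99762711  0.98282611]
 [ 0.          0.          0.          1.        ]]
0.0187
```

View pics/top0.png

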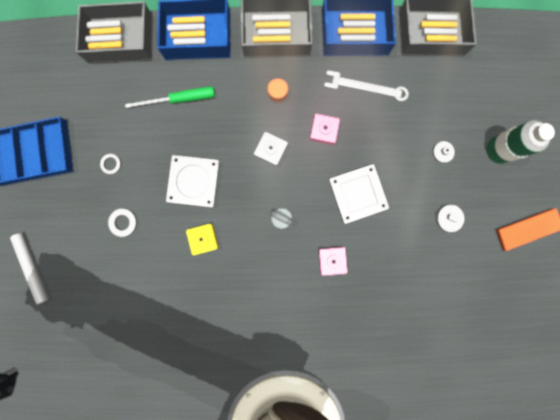

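View pics/scene0.png

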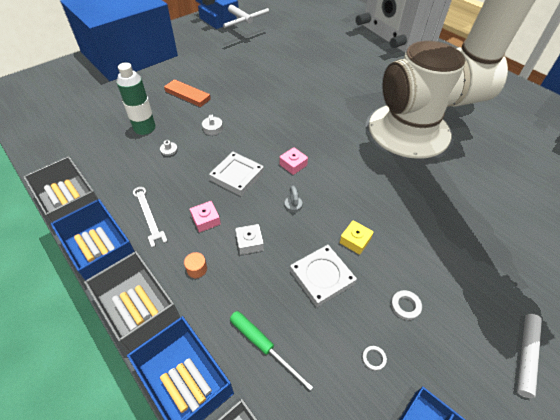

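The top view shows the round plate (192,181), square plate (359,194), white block (270,148), larger ring (121,222), smaller ring (110,163), core (451,218), bush (444,152) and eye nut (282,218). The pink and yellow blocks are decoys. The scene view agrees.

```bash
cat > h.py <<'E'
from plant import *
import numpy as np, cv2
def K(c):
    f=210/np.tan(np.radians(c["vertical_fov"]/2)); return np.array([[f,0,c["cx"]],[0,f,c["cy"]],[0,0,1.]])
def ray(c,uv,z):
    p=cv2.undistortPoints(np.float64(uv).reshape(-1,1,2),K(c),np.array(c["distortion"])).reshape(-1,2)
    E=c["extrinsics"];R=E[:3,:3];o=-R.T@E[:3,3];d=np.c_[p,np.ones(len(p))]@R
    return o+d*((z-o[2])/d[:,2])[:,None]
def white(c,t=150):
    h=cv2.cvtColor(c["frame"],cv2.COLOR_BGR2HSV); return ((h[...,2]>t)&(h[...,1]<60)).astype(np.uint8)
def go(x,y,z,yaw=None):
    """print shift (mm, tool axes) and turn (6deg units). yaw: world angle of closing line (tool y), deg"""
    s=sense();R=s["tcp_rot"];d=R.T@(np.array([x,y,z])-s["position"])*1e3
    cur=np.degrees(np.arctan2(R[1,1],R[0,1])); t=0 if yaw is None else -((yaw-cur+90)%180-90)
    print("shift",d.round(1),"turn z units",round(t/6,2),"cur",cur.round(1),"tcp",s["position"].round(4),"j6",s["joint_pos"][5].round(2))
E
python3 - <<'E'
from h import *
c=camera("top"); m=white(c)
E=c["extrinsics"];print("cam",-E[:3,:3].T@E[:3,3])
cs,_=cv2.findContours(m,cv2.RETR_CCOMP,cv2.CHAIN_APPROX_NONE)
Z={(192,181):('rb',.024),(359,194):('sb',.024),(270,148):('blk',.03),(121,222):('LR',.014),(110,163):('SR',.01),(451,218):('core',.022),(444,152):('bush',.015)}
for k in cs:
    if len(k)<12: continue
    (u,v),(w,h),a=cv2.minAreaRect(k)
    for q,(n,z) in Z.items():
        if np.hypot(u-q[0],v-q[1])<9:
            M=cv2.moments(k);
            if M["m00"]<20: continue
            b=ray(c,cv2.boxPoints(((u,v),(w,h),a)),z)
            e=b[1]-b[0];e2=b[2]-b[1]
            print(n,"uv",round(u,1),round(v,1),"mid",ray(c,[M["m10"]/M["m00"],M["m01"]/M["m00"]],z)[0].round(4),b.mean(0).round(4)[:2],"size",(np.linalg.norm(e)*1e3).round(1),(np.linalg.norm(e2)*1e3).round(1),"ang",np.degrees(np.arctan2(e[1],e[0])).round(1))
print("nut",ray(c,[282,218],.03))
f=c["frame"]
cv2.imwrite("pics/crop.png",np.hstack([cv2.resize(f[120:240,x0:x0+120],None,fx=3.3,fy=3.3,interpolation=2) for x0 in (220,380)]))
E
```

```text
cam [0.42775013 0.00559918 1.01395895]
LR uv 121.5 222.0 mid [0.4582 0.3474 0.014 ] [0.4586 0.3473] size 60.5 60.7 ang -91.3
LR uv 121.5 222.5 mid [0.4578 0.3475 0.014 ] [0.4575 0.3472] size 32.6 33.5 ang -0.2
core uv 451.0 218.0 mid [ 0.45   -0.3698  0.022 ] [ 0.4501 -0.37  ] size 60.2 59.4 ang -47.9
sb uv 358.9 193.4 mid [ 0.508  -0.1683  0.024 ] [ 0.5083 -0.1685] size 106.5 106.0 ang -72.2
rb uv 191.9 180.6 mid [0.5436 0.1894 0.024 ] [0.5441 0.1897] size 106.2 105.8 ang -7.4
SR uv 109.5 163.5 mid [0.5885 0.3759 0.01  ] [0.5883 0.3761] size 43.5 46.7 ang -91.8
SR uv 109.2 163.2 mid [0.5887 0.3762 0.01  ] [0.5888 0.3766] size 28.2 27.7 ang -46.3
bush uv 444.0 151.5 mid [ 0.5979 -0.3639  0.015 ] [ 0.5978 -0.3642] size 46.0 47.3 ang -90.6
blk uv 270.4 147.7 mid [0.6099 0.0196 0.03  ] [0.6101 0.0194] size 60.0 58.8 ang -27.3
nut [[ 0.45905428 -0.00183825  0.03      ]]
```

View pics/crop.png

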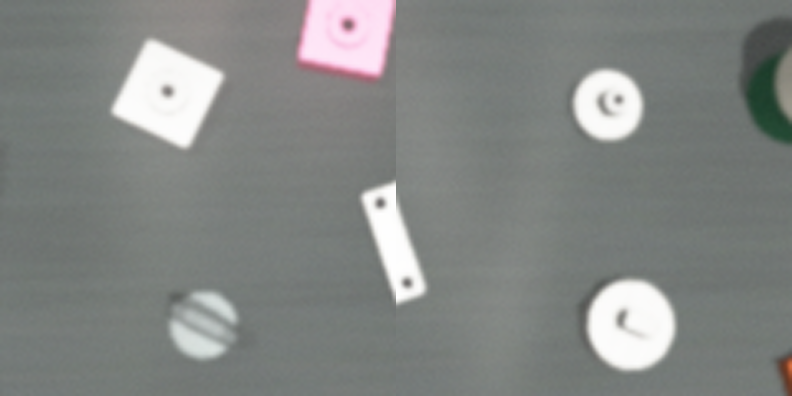

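The crop shows the block's centre dot at about crop (167,91) and the core's post with its long edge running from (622,318) to (650,338). The bush is at (608,105). I'll refine the plates using their screw holes and the block using its dot.

```bash
python3 - <<'E'
from h import *
c=camera("top"); f=c["frame"]; g=f.min(2)
for n,(u,v),r,z,d0 in (("rb",(192,181),32,.024,.055),("sb",(359,194),34,.024,.055),("blk",(270,148),8,.036,.03)):
    roi=(g<150).astype(np.uint8); M=white(c); cs,_=cv2.findContours(M,cv2.RETR_EXTERNAL,cv2.CHAIN_APPROX_NONE)
    k=[k for k in cs if cv2.pointPolygonTest(k,(u,v),False)>0][0]
    fm=np.zeros_like(M);cv2.drawContours(fm,[k],-1,1,-1);fm=cv2.erode(fm,np.ones((3,3)))
    w=np.clip(195-g.astype(float),0,None)*fm
    N,l,st,ce=cv2.connectedComponentsWithStats((w>0).astype(np.uint8))
    P=[]
    for i in range(1,N):
        if st[i,4]>3:
            yy,xx=np.where(l==i);ww=w[yy,xx];P.append([(xx*ww).sum()/ww.sum(),(yy*ww).sum()/ww.sum()])
    W=ray(c,P,z);print(n);print(np.c_[P,W[:,:2]*1e3].round(1))
    if len(W)==4:print(W.mean(0).round(4))
go(.450,-.370,.15,-28)
E
```

```text
rb
[[175.6 159.6 590.3 224.8]
 [213.1 163.7 579.4 143.5]
 [170.7 197.2 509.1 235.8]
 [208.4 201.6 497.8 154.5]]
[0.5442 0.1896 0.024 ]
sb
[[ 370.4  169.2  559.9 -195.3]
 [ 334.7  181.1  535.7 -116.9]
 [ 382.9  205.2  481.4 -219.5]
 [ 347.2  217.4  457.2 -141.1]]
[ 0.5085 -0.1682  0.024 ]
blk
[[270.3 147.1 610.2  19.6]]
shift [-558.4 -716.    81.4] turn z units -14.14 cur 67.2 tcp [0.2135 0.5067 0.2309] j6 1.57
```

```bash
cat >> h.py <<'E'
from scipy.spatial.transform import Rotation as Ro
def plan(x,y,z,yaw,step=210):
    """calls (shift mm, turn units) to reach the TCP target; yaw picked so joint 6 stays mid-range"""
    s=sense();p=s["position"].copy();R=s["tcp_rot"];t=np.array([x,y,z]);cur=np.degrees(np.arctan2(R[1,1],R[0,1]))
    j1=np.degrees(np.arctan2(y,x)); yaw=j1+(yaw-j1+90)%180-90
    d=(yaw-cur+180)%360-180
    n=int(np.ceil(max(np.linalg.norm(t-p)*1e3/step,abs(d)/38,1)))
    Rf=lambda a:np.array([[np.sin(a),np.cos(a),0],[-np.cos(a),np.sin(a),0],[0,0,-1.]])
    print("now",p.round(4),"yaw",cur.round(1),"->",round(yaw,1))
    ps=[p+(t-p)*i/n for i in range(n+1)];ya=[np.radians(cur+d*i/n) for i in range(n+1)]
    for i in range(n):
        A=R if i==0 else Rf(ya[i]);B=Rf(ya[i+1])
        print("call",(A.T@(ps[i+1]-ps[i])*1e3).round(1),"turn",(Ro.from_matrix(A.T@B).as_rotvec(degrees=True)/6).round(2))
E
python3 -c "
from h import *
plan(.450,-.370,.12,-28)"
```

```text
now [0.2135 0.5067 0.2309] yaw 67.2 -> -28.0Traceback (most recent call last):
  File "<string>", line 3, in <module>
    plan(.450,-.370,.12,-28)
    ~~~~^^^^^^^^^^^^^^^^^^^^
  File "h.py", line 28, in plan
    print("call",(A.T@(ps[i+1]-ps[i])*1e3).round(1),"turn",(Ro.from_matrix(A.T@B).as_rotvec(degrees=True)/6).round(2))
                                                            ~~~~~~~~~~~~~~^^^^^^^
  File "scipy/spatial/transform/_rotation.pyx", line 1143, in scipy.spatial.transform._rotation.Rotation.from_matrix
ValueError: Non-positive determinant (left-handed or null coordinate frame) in rotation matrix 0: [[-9.45347448e-01 -3.26064721e-01 -1.64382953e-05]
 [-3.26064619e-01  9.45347111e-01  8.39423063e-04]
 [ 2.58166352e-04 -7.98906397e-04  9.99999648e-01]].
```

```bash
sed -i 's/\[\[np.sin(a),np.cos(a),0\],\[-np.cos(a),np.sin(a),0\]/[[-np.sin(a),np.cos(a),0],[np.cos(a),np.sin(a),0]/' h.py
python3 -c "
from h import *
plan(.450,-.370,.12,-28)"
```

```text
now [0.2135 0.5067 0.2309] yaw 67.2 -> -28.0
call [-111.7 -143.2   22.3] turn [-0.01  0.    3.17]
call [-152.3  -99.    22.2] turn [0.   0.   3.17]
call [-176.2  -43.9   22.2] turn [0.   0.   3.17]
call [-180.9   15.9   22.2] turn [0.   0.   3.17]
call [-165.8   74.1   22.2] turn [0.   0.   3.17]
```

>>> send_rows(motion=[0, -112, -143, 22, 0, 0, 3.2, 0, -112, -143, 22, 0, 0, 3.2, 0, -112, -143, 22, 0, 0, 3.2, 0, -112, -143, 22, 0, 0, 3.2, 0, -112, -143, 22, 0, 0, 3.2])

```text
clock: 0.7
position: [0.2617, 0.3286, 0.2093]
tcp_rot: [[-0.741, 0.672, 0.0], [0.672, 0.741, -0.0], [-0.001, -0.0, -1.0]]
wrist_force: [1.3, 0.7, 0.0]
gripper_width: 0.0856
grip_force: 0.0
```

>>> send_rows(motion=[0, -152, -99, 22, 0, 0, 3.2, 0, -152, -99, 22, 0, 0, 3.2, 0, -152, -99, 22, 0, 0, 3.2, 0, -152, -99, 22, 0, 0, 3.2, 0, -152, -99, 22, 0, 0, 3.2])

```text
clock: 1.2
position: [0.3084, 0.1538, 0.1871]
tcp_rot: [[-0.477, 0.879, 0.0], [0.879, 0.477, -0.0], [-0.001, 0.0, -1.0]]
wrist_force: [0.5, 0.3, 0.9]
gripper_width: 0.0859
grip_force: 0.0
```

>>> send_rows(motion=[0, -176, -44, 22, 0, 0, 3.2, 0, -176, -44, 22, 0, 0, 3.2, 0, -176, -44, 22, 0, 0, 3.2, 0, -176, -44, 22, 0, 0, 3.2, 0, -176, -44, 22, 0, 0, 3.2])

```text
clock: 1.7
position: [0.3546, -0.0213, 0.1647]
tcp_rot: [[-0.162, 0.987, -0.001], [0.987, 0.162, -0.0], [-0.0, -0.001, -1.0]]
wrist_force: [0.3, 0.9, 0.2]
gripper_width: 0.0852
grip_force: 0.0
```

>>> send_rows(motion=[0, -181, 16, 22, 0, 0, 3.2, 0, -181, 16, 22, 0, 0, 3.2, 0, -181, 16, 22, 0, 0, 3.2, 0, -181, 16, 22, 0, 0, 3.2, 0, -181, 16, 22, 0, 0, 3.2])

```text
clock: 2.2
position: [0.4009, -0.1965, 0.1422]
tcp_rot: [[0.17, 0.986, -0.001], [0.986, -0.17, 0.001], [0.0, -0.001, -1.0]]
wrist_force: [-0.8, 0.7, 0.1]
gripper_width: 0.0852
grip_force: 0.0
```

>>> send_rows(motion=[0, -166, 74, 22, 0, 0, 3.2, 0, -166, 74, 22, 0, 0, 3.2, 0, -166, 74, 22, 0, 0, 3.2, 0, -166, 74, 22, 0, 0, 3.2, 0, -166, 74, 22, 0, 0, 3.2])

```text
clock: 2.7
position: [0.4464, -0.3722, 0.1195]
tcp_rot: [[0.483, 0.875, -0.001], [0.875, -0.483, 0.001], [0.0, -0.002, -1.0]]
wrist_force: [-0.8, 0.6, -0.5]
gripper_width: 0.0854
grip_force: 0.0
```

```bash
python3 -c "
from h import *
plan(.450,-.370,.060,-28)
c=camera('scene');s=sense();E=c['extrinsics']
uv,_=cv2.projectPoints(np.array([[.45,-.37,.042],[.45,-.37,.0]]),cv2.Rodrigues(E[:3,:3])[0],E[:3,3],K(c),np.array(c['distortion']));print(uv)
cv2.imwrite('pics/a1.png',cv2.resize(c['frame'][60:180,140:300],None,fx=4.5,fy=4.5,interpolation=2))"
```

```text
now [ 0.4464 -0.3722  0.1195] yaw -28.9 -> -28.0
call [ 3.6  2.2 59.5] turn [-0.02 -0.   -0.15]
[[[210.33505651 117.376398  ]]

 [[212.0973532  128.95431406]]]
```

View pics/a1.png

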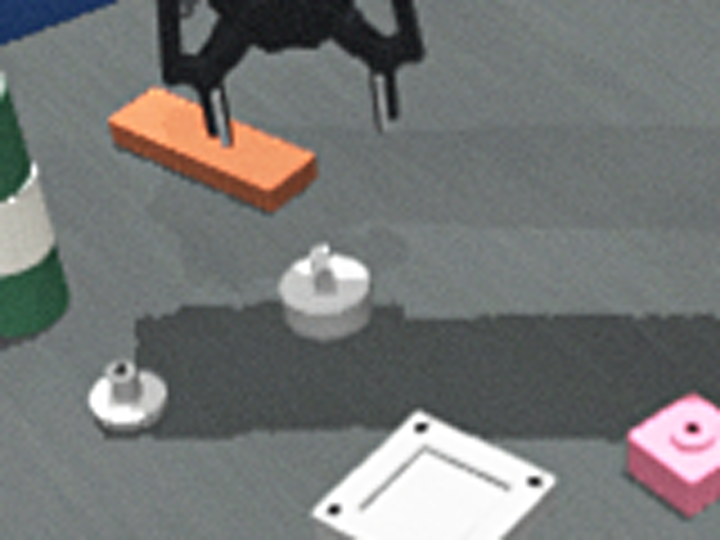

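The scene view shows the core with its post top at crop (320,252), which matches the prediction. The open fingers are above it and aligned with its short side.

>>> send_rows(motion=[0, 3.6, 2.2, 50, 0, 0, -0.15, 0, 3.6, 2.2, 85, 0, 0, -0.15, 0.3, 3.6, 2.2, 95.2, 0, 0, -0.15, 0.6, 3.6, 2.2, 95.2, 0, 0, -0.15, 1, 3.6, 2.2, 95.2, 0, 0, -0.15], squeeze=60)

```text
clock: 3.25
position: [0.4496, -0.3687, 0.0283]
tcp_rot: [[0.468, 0.884, 0.002], [0.884, -0.468, -0.001], [-0.0, 0.002, -1.0]]
wrist_force: [-0.3, 0.2, 1.3]
gripper_width: 0.0441
grip_force: 0.0
```

>>> send_rows(motion=[1, 0, 0, 0, 0, 0, 0, 1, 0, 0, 0, 0, 0, 0, 1, 0, 0, 0, 0, 0, 0, 1, 0, 0, 0, 0, 0, 0, 1, 0, 0, 0, 0, 0, 0], squeeze=60)

```text
clock: 3.75
position: [0.4495, -0.3698, 0.0283]
tcp_rot: [[0.469, 0.883, 0.003], [0.883, -0.469, -0.002], [-0.0, 0.004, -1.0]]
wrist_force: [1.2, 0.8, 6.9]
gripper_width: 0.0101
grip_force: 59.8
```

>>> send_rows(motion=[1, 0, 0, -10, 0, 0, 0, 1, 0, 0, -30, 0, 0, 0, 1, 0, 0, -60, 0, 0, 0, 1, 0, 0, -70, 0, 0, 0, 1, 0, 0, -70, 0, 0, 0])

```text
clock: 4.25
position: [0.4491, -0.3696, 0.0977]
tcp_rot: [[0.469, 0.883, 0.002], [0.883, -0.469, -0.002], [-0.001, 0.003, -1.0]]
wrist_force: [0.4, 0.4, -5.9]
gripper_width: 0.0103
grip_force: 58.6
```

```bash
python3 -c "
from h import *
s=sense();print(s['position'],s['wrist_force'],s['gripper_width'],s['torque'])
plan(.5442,.1896,.11,60)
c=camera('scene')
cv2.imwrite('pics/a2.png',cv2.resize(c['frame'][60:180,140:300],None,fx=4.5,fy=4.5,interpolation=2))"
```

```text
[ 0.44909961 -0.36964237  0.09774772] [ 0.36911756  0.43079394 -5.93089375] 0.010322849028267531 [-0.0116999   0.00960937  0.00765665]
now [ 0.4491 -0.3696  0.0977] yaw -28.0 -> 60.0
call [179.5 -59.4  -4.4] turn [ 0.02  0.01 -4.89]
call [185.6  36.1  -4.1] turn [ 0.    0.   -4.89]
call [144.1 122.4  -4.1] turn [ 0.    0.   -4.89]
```

View pics/a2.png

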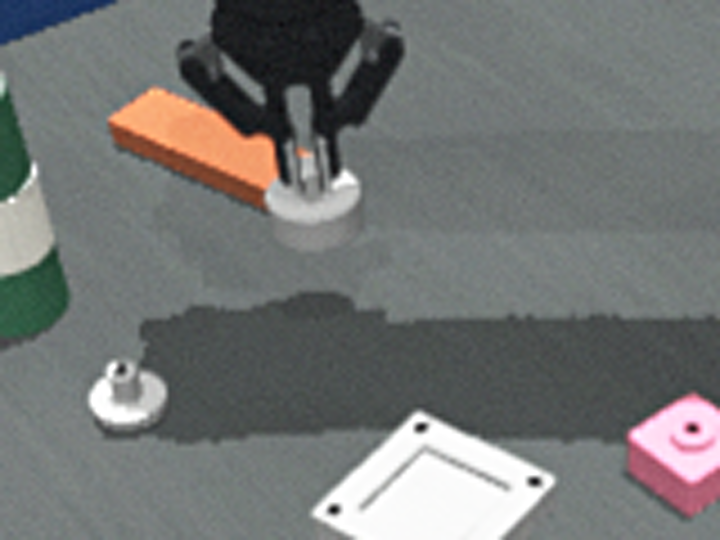

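The core is held straight. The post is between the fingers at crop (310,170).

```bash
python3 -c "
from h import *
plan(.5442,.1896,.11,-28)"
```

```text
now [ 0.4486 -0.3692  0.0961] yaw -28.0 -> -28.0
call [179.5 -59.2  -4.7] turn [0. 0. 0.]
call [179.4 -59.2  -4.6] turn [0. 0. 0.]
call [179.4 -59.3  -4.6] turn [0. 0. 0.]
```

>>> send_rows(motion=[1, 0, 0, -12, 0, 0, 0, 1, 30, -10, -14, 0, 0, 0, 1, 76, -25, -14, 0, 0, 0, 1, 123, -41, -14, 0, 0, 0, 1, 170, -56, -14, 0, 0, 0])

```text
clock: 4.8
position: [0.4781, -0.1909, 0.1095]
tcp_rot: [[0.47, 0.883, -0.001], [0.883, -0.47, 0.001], [-0.0, -0.001, -1.0]]
wrist_force: [0.9, 0.0, -4.9]
gripper_width: 0.0105
grip_force: 59.4
```

>>> send_rows(motion=[1, 45, -15, 0, 0, 0, 0, 1, 90, -30, 0, 0, 0, 0, 1, 135, -45, 0, 0, 0, 0, 1, 180, -59, 0, 0, 0, 0, 1, 220, -73, 0, 0, 0, 0])

```text
clock: 5.3
position: [0.517, 0.0382, 0.1097]
tcp_rot: [[0.468, 0.884, -0.001], [0.884, -0.468, 0.0], [-0.0, -0.001, -1.0]]
wrist_force: [0.4, -0.2, -5.3]
gripper_width: 0.0099
grip_force: 59.5
```

>>> send_rows(motion=[1, 45, -15, 0, 0, 0, 0, 1, 90, -30, 0, 0, 0, 0, 1, 125, -41, 0, 0, 0, 0, 1, 148, -49, 0, 0, 0, 0, 1, 148, -49, 0, 0, 0, 0])

```text
clock: 5.8
position: [0.543, 0.1925, 0.109]
tcp_rot: [[0.466, 0.885, -0.002], [0.885, -0.466, 0.0], [-0.001, -0.002, -1.0]]
wrist_force: [0.5, -0.4, -5.0]
gripper_width: 0.0104
grip_force: 59.4
```

```bash
python3 -c "
from h import *
plan(.5442,.1896,.055,-28)"
```

```text
now [0.543  0.1925 0.109 ] yaw -27.8 -> -28.0
call [-2.   2.5 54. ] turn [-0.02  0.01  0.04]
```

>>> send_rows(motion=[1, -2, 2.5, 0, 0, 0, 0, 1, -2, 2.5, 30, 0, 0, 0, 1, -2, 2.5, 45, 0, 0, 0, 1, -2, 2.5, 58, 0, 0, 0, 1, -2, 2.5, 58, 0, 0, 0])

```text
clock: 6.3
position: [0.5435, 0.1856, 0.05]
tcp_rot: [[0.469, 0.883, -0.003], [0.883, -0.469, -0.001], [-0.003, -0.002, -1.0]]
wrist_force: [-0.5, 0.3, -5.5]
gripper_width: 0.0101
grip_force: 59.4
```

>>> send_rows(motion=[1, 0, 0, 2, 0, 0, 0, 1, 0, 0, 4, 0, 0, 0, 1, 0, 0, 5.5, 0, 0, 0, 1, 0, 0, 5.5, 0, 0, 0, 1, 0, 0, 5.5, 0, 0, 0])

```text
clock: 6.8
position: [0.5448, 0.1868, 0.0469]
tcp_rot: [[0.469, 0.883, 0.0], [0.883, -0.469, 0.0], [0.0, 0.0, -1.0]]
wrist_force: [0.3, 0.4, -5.1]
gripper_width: 0.0103
grip_force: 59.5
```

>>> send_rows(motion=[1, 2.2, -1.3, 1, 0, 0, 0, 1, 2.2, -1.3, 2, 0, 0, 0, 1, 2.2, -1.3, 3, 0, 0, 0, 1, 2.2, -1.3, 4, 0, 0, 0, 1, 2.2, -1.3, 4, 0, 0, 0])

```text
clock: 7.3
position: [0.5446, 0.1894, 0.0443]
tcp_rot: [[0.469, 0.883, 0.001], [0.883, -0.469, 0.001], [0.001, 0.001, -1.0]]
wrist_force: [-6.8, -2.4, 9.5]
gripper_width: 0.0101
grip_force: 61.3
```

>>> send_rows(motion=[0.6, 0, 0, -1, 0, 0, 0, 0.4, 0, 0, -1, 0, 0, 0, 0.3, 0, 0, -1, 0, 0, 0, 0.3, 0, 0, -1, 0, 0, 0, 0.3, 0, 0, -20, 0, 0, 0])

```text
clock: 7.8
position: [0.5432, 0.1888, 0.0602]
tcp_rot: [[0.469, 0.883, -0.004], [0.883, -0.469, -0.001], [-0.003, -0.003, -1.0]]
wrist_force: [-0.2, -0.0, 0.4]
gripper_width: 0.06
grip_force: 0.0
```

>>> send_rows(motion=[0.2, 0, 0, -40, 0, 0, 0, 0, 0, 0, -80, 0, 0, 0, 0, 0, 0, -80, 0, 0, 0, 0, 0, 0, -80, 0, 0, 0, 0, 0, 0, -80, 0, 0, 0])

```text
clock: 8.3
position: [0.5442, 0.1891, 0.1414]
tcp_rot: [[0.469, 0.883, -0.001], [0.883, -0.469, -0.0], [-0.001, -0.001, -1.0]]
wrist_force: [0.3, 0.0, -0.4]
gripper_width: 0.0856
grip_force: 0.0
```

```bash
python3 -c "
from h import *
plan(.5885,.376,.06,-10)
plan(.5885,.376,.06,40)
c=camera('scene')
cv2.imwrite('pics/a3.png',cv2.resize(c['frame'][200:400,260:460],None,fx=2.9,fy=2.9,interpolation=2))"
```

```text
now [0.5442 0.1891 0.1414] yaw -27.9 -> -10.0
call [185.9 -48.3  81.2] turn [-0.01  0.01 -2.99]
now [0.5442 0.1891 0.1414] yaw -27.9 -> 40.0
call [ 93.  -24.2  40.6] turn [-0.01  0.01 -5.66]
call [90.6 31.9 40.7] turn [ 0.    0.   -5.66]
```

View pics/a3.png

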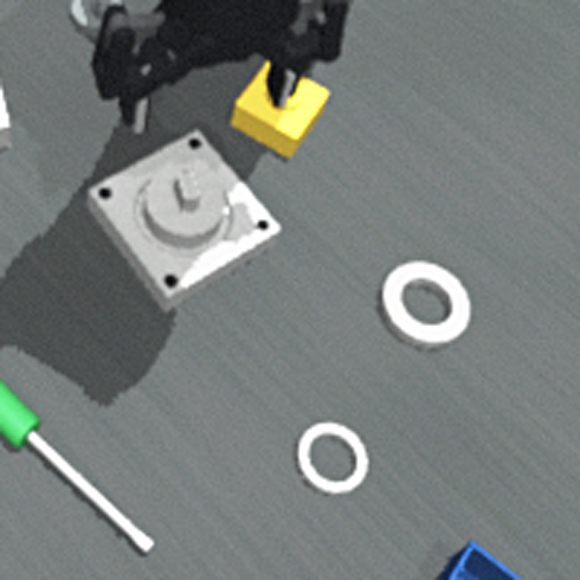

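The core sits level in the round pocket, with its post at crop (187,187). Next is the smaller ring at crop (333,457).

>>> send_rows(motion=[0.3, 46, -12, 10, 0, 0, -1, 0.3, 92, -24, 30, 0, 0, -2, 0.3, 138, -36, 55, 0, 0, -3, 0.3, 186, -48, 81, 0, 0, -3, 0.3, 186, -48, 81, 0, 0, -3])

```text
clock: 8.85
position: [0.5874, 0.3789, 0.0554]
tcp_rot: [[0.17, 0.985, -0.006], [0.985, -0.17, -0.003], [-0.004, -0.005, -1.0]]
wrist_force: [-1.2, -1.2, -1.4]
gripper_width: 0.06
grip_force: 0.0
```

```bash
python3 -c "
from h import *
plan(.5885,.376,.004,-10)"
```

```text
now [0.5874 0.3789 0.0554] yaw -9.8 -> -10.0
call [-2.5  1.8 51.4] turn [-0.05  0.04  0.04]
```

>>> send_rows(motion=[0.3, -2.5, 1.8, 25, 0, 0, 0, 0.3, -2.5, 1.8, 40, 0, 0, 0, 0.3, -2.5, 1.8, 48, 0, 0, 0, 0.3, -2.5, 1.8, 51, 0, 0, 0, 0.3, -2.5, 1.8, 51, 0, 0, 0])

```text
clock: 9.35
position: [0.5908, 0.3729, 0.011]
tcp_rot: [[0.173, 0.985, 0.0], [0.985, -0.173, 0.0], [0.0, 0.0, -1.0]]
wrist_force: [0.9, -0.7, 0.9]
gripper_width: 0.0597
grip_force: 0.0
```

```bash
python3 -c "
from h import *
plan(.5885,.376,.002,-10);print(sense()['wrist_force'])"
```

```text
now [0.5908 0.3729 0.011 ] yaw -10.0 -> -10.0
call [ 2.7 -2.8  9. ] turn [ 0. -0.  0.]
[ 0.86016841 -0.65401607  0.89066866]
```

>>> send_rows(motion=[0.3, 2.7, -2.8, 5, 0, 0, 0, 0.3, 2.7, -2.8, 9, 0, 0, 0, 0.3, 2.7, -2.8, 9, 0, 0, 0, 0.5, 2.7, -2.8, 9, 0, 0, 0, 0.6, 2.7, -2.8, 9, 0, 0, 0], squeeze=40)

```text
clock: 9.85
position: [0.5886, 0.3766, 0.0022]
tcp_rot: [[0.173, 0.985, 0.001], [0.985, -0.173, 0.0], [0.001, 0.001, -1.0]]
wrist_force: [0.3, 0.6, 0.5]
gripper_width: 0.0413
grip_force: 40.4
```

>>> send_rows(motion=[0.8, 0, 0, 0, 0, 0, 0, 0.8, 0, 0, 0, 0, 0, 0, 0.8, 0, 0, 0, 0, 0, 0])

```text
clock: 10.15
position: [0.5886, 0.3766, 0.0022]
tcp_rot: [[0.173, 0.985, 0.001], [0.985, -0.173, 0.0], [0.001, 0.001, -1.0]]
wrist_force: [-0.5, -0.5, 5.7]
gripper_width: 0.0411
grip_force: 40.9
```

>>> send_rows(motion=[0.8, 0, 0, -20, 0, 0, 0, 0.8, 0, 0, -60, 0, 0, 0, 0.8, 0, 0, -90, 0, 0, 0, 0.8, -45, -3, -90, 0, 0, 0, 0.8, -90, -6, -90, 0, 0, 0])

```text
clock: 10.65
position: [0.5672, 0.2889, 0.092]
tcp_rot: [[0.171, 0.985, 0.001], [0.985, -0.171, 0.001], [0.001, 0.001, -1.0]]
wrist_force: [1.1, -1.0, 0.5]
gripper_width: 0.0414
grip_force: 40.6
```

>>> send_rows(motion=[0.8, -45, -3, 0, 0, 0, 0, 0.8, -80, -5, 0, 0, 0, 0, 0.8, -102, -5, 0, 0, 0, 0, 0.8, -102, -5, 0, 0, 0, 0, 0.8, -102, -5, 0, 0, 0, 0])

```text
clock: 11.15
position: [0.5445, 0.1891, 0.0916]
tcp_rot: [[0.174, 0.985, 0.0], [0.985, -0.174, 0.0], [0.0, 0.0, -1.0]]
wrist_force: [0.4, 1.0, -1.4]
gripper_width: 0.0407
grip_force: 40.6
```

```bash
python3 -c "
from h import *
plan(.5446,.1894,.070,-10);print(sense()['wrist_force'])
c=camera('scene')
cv2.imwrite('pics/a4.png',cv2.resize(c['frame'][180:340,240:420],None,fx=3.2,fy=3.2,interpolation=2))"
```

```text
now [0.5445 0.1891 0.0916] yaw -10.0 -> -10.0
call [ 0.4  0.  21.6] turn [ 0. -0. -0.]
[ 0.40964274  0.95816741 -1.36083487]
```

View pics/a4.png

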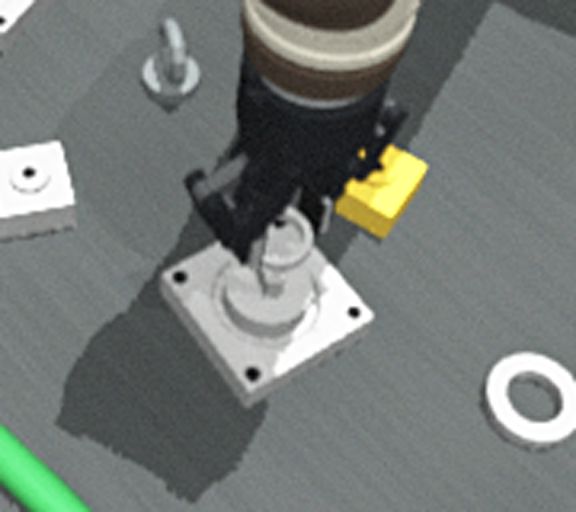

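The ring is held level above the core, at crop (285,237) over the post at about (268,280). I'll lower it now.

>>> send_rows(motion=[0.8, 0.4, 0, 15, 0, 0, 0, 0.8, 0.4, 0, 28, 0, 0, 0, 0.8, 0.4, 0, 38, 0, 0, 0, 0.8, 0.4, 0, 46, 0, 0, 0, 0.8, 0.4, 0, 48, 0, 0, 0])

```text
clock: 11.7
position: [0.5437, 0.1896, 0.0419]
tcp_rot: [[0.173, 0.985, -0.002], [0.985, -0.173, -0.001], [-0.001, -0.002, -1.0]]
wrist_force: [0.3, 0.1, -0.6]
gripper_width: 0.0416
grip_force: 40.6
```

>>> send_rows(motion=[0.8, 0, 0, 1, 0, 0, 0, 0.8, 0, 0, 2, 0, 0, 0, 0.8, 0, 0, 3, 0, 0, 0, 0.8, 0, 0, 3.5, 0, 0, 0, 0.8, 0, 0, 3.5, 0, 0, 0])

```text
clock: 12.2
position: [0.5446, 0.1896, 0.0403]
tcp_rot: [[0.173, 0.985, 0.0], [0.985, -0.173, 0.0], [0.0, 0.0, -1.0]]
wrist_force: [0.4, -0.1, 0.2]
gripper_width: 0.0413
grip_force: 40.6
```

>>> send_rows(motion=[0.8, 0, 0, 1, 0, 0, 0, 0.8, 0, 0, 1, 0, 0, 0, 0.5, 0, 0, 0, 0, 0, 0, 0.3, 0, 0, 0, 0, 0, 0, 0.3, 0, 0, 0, 0, 0, 0])

```text
clock: 12.7
position: [0.5445, 0.1896, 0.04]
tcp_rot: [[0.173, 0.985, 0.0], [0.985, -0.173, 0.0], [0.0, 0.0, -1.0]]
wrist_force: [-0.7, 0.5, -0.2]
gripper_width: 0.0594
grip_force: 0.0
```

>>> send_rows(motion=[0.2, 0, 0, -20, 0, 0, 0, 0, 0, 0, -60, 0, 0, 0, 0, 0, 0, -80, 0, 0, 0, 0, 0, 0, -80, 0, 0, 0, 0, 0, 0, -80, 0, 0, 0])

```text
clock: 13.2
position: [0.5446, 0.1897, 0.1199]
tcp_rot: [[0.173, 0.985, 0.0], [0.985, -0.173, 0.0], [0.0, 0.0, -1.0]]
wrist_force: [0.7, 0.1, -0.3]
gripper_width: 0.0856
grip_force: 0.0
```

```bash
python3 -c "
from h import *
plan(.6102,.0196,.09,-27.3)
c=camera('scene')
cv2.imwrite('pics/a5.png',cv2.resize(c['frame'][180:340,220:420],None,fx=3.2,fy=3.2,interpolation=2))"
```

```text
now [0.5446 0.1897 0.1199] yaw -9.9 -> -27.3
call [-156.2   94.    29.9] turn [ 0.   -0.    2.89]
```

View pics/a5.png

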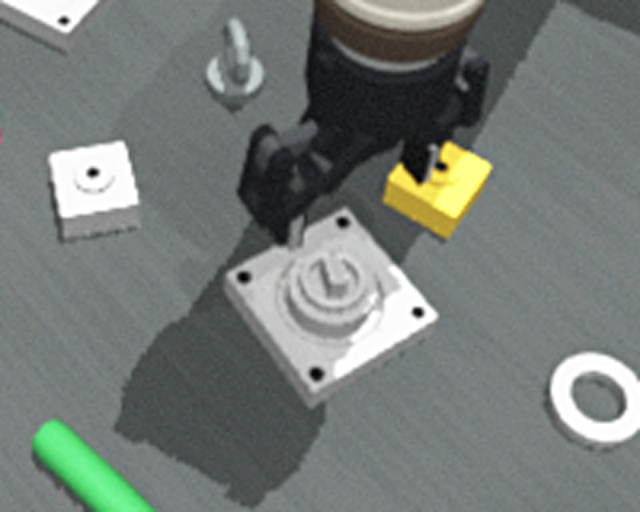

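The ring lies flat on the core around its post, at crop (333,278). Next is the white block at crop (93,185).

>>> send_rows(motion=[0, -40, 24, 0, 0, 0, 0.9, 0, -80, 48, 5, 0, 0, 1.8, 0, -120, 72, 20, 0, 0, 2.89, 0, -156, 94, 30, 0, 0, 2.89, 0, -156, 94, 30, 0, 0, 2.89])

```text
clock: 13.75
position: [0.6096, 0.0153, 0.0862]
tcp_rot: [[0.463, 0.887, -0.005], [0.887, -0.463, -0.001], [-0.003, -0.004, -1.0]]
wrist_force: [-0.5, 1.0, -0.2]
gripper_width: 0.0855
grip_force: 0.0
```

>>> send_rows(motion=[0, 0, 0, 20, 0, 0, 0, 0, 0, 0, 40, 0, 0, 0, 0, 0, 0, 55, 0, 0, 0, 0, 0, 0, 55, 0, 0, 0, 0, 0, 0, 55, 0, 0, 0])

```text
clock: 14.25
position: [0.6098, 0.0201, 0.0349]
tcp_rot: [[0.458, 0.889, -0.001], [0.889, -0.458, 0.0], [-0.0, -0.001, -1.0]]
wrist_force: [0.3, 0.5, 0.8]
gripper_width: 0.0853
grip_force: 0.0
```

```bash
python3 -c "
from h import *
plan(.6102,.0196,.012,-27.3);print(sense()['wrist_force'])"
```

```text
now [0.6098 0.0201 0.0349] yaw -27.3 -> -27.3
call [-0.2  0.6 22.9] turn [-0.01  0.    0.01]
[0.31362619 0.46060199 0.82901184]
```

>>> send_rows(motion=[0, 0, 0.6, 12, 0, 0, 0, 0, 0, 0.6, 23, 0, 0, 0, 0.1, 0, 0.6, 23, 0, 0, 0, 0.3, 0, 0.6, 23, 0, 0, 0, 0.6, 0, 0.6, 23, 0, 0, 0], squeeze=70)

```text
clock: 14.75
position: [0.6108, 0.0196, 0.0129]
tcp_rot: [[0.458, 0.889, 0.001], [0.889, -0.458, 0.0], [0.001, 0.0, -1.0]]
wrist_force: [0.4, -0.4, -3.1]
gripper_width: 0.0525
grip_force: 75.9
```

>>> send_rows(motion=[0.7, 0, 0, 0, 0, 0, 0, 0.7, 0, 0, 0, 0, 0, 0, 0.7, 0, 0, 0, 0, 0, 0])

```text
clock: 15.05
position: [0.6109, 0.0195, 0.0128]
tcp_rot: [[0.458, 0.889, 0.001], [0.889, -0.458, 0.0], [0.001, 0.001, -1.0]]
wrist_force: [-2.1, 0.0, 5.4]
gripper_width: 0.0522
grip_force: 77.0
```

>>> send_rows(motion=[0.7, 0, 0, -10, 0, 0, 0, 0.7, 0, 0, -30, 0, 0, 0, 0.7, 0, 0, -60, 0, 0, 0, 0.7, 0, 0, -80, 0, 0, 0, 0.7, 0, 0, -80, 0, 0, 0])

```text
clock: 15.55
position: [0.6119, 0.0194, 0.0949]
tcp_rot: [[0.459, 0.889, 0.004], [0.889, -0.459, 0.0], [0.002, 0.004, -1.0]]
wrist_force: [0.9, -0.4, -6.1]
gripper_width: 0.0526
grip_force: 75.8
```

```bash
python3 -c "
from h import *
plan(.5085,-.1682,.092,17.2);s=sense();print(s['wrist_force'],s['torque'])"
```

```text
now [0.6119 0.0194 0.0949] yaw -27.3 -> 17.2
call [-107.1   -2.9    1.2] turn [ 0.04 -0.01 -3.71]
call [-98.  -43.2   1.5] turn [ 0.    0.   -3.71]
[ 0.87455564 -0.39105031 -6.14374938] [ 0.03954887 -0.03374269  0.0085172 ]
```

>>> send_rows(motion=[0.7, -25, 0, 0, 0, 0, -1, 0.7, -50, -1, 0, 0, 0, -2, 0.7, -80, -2, 0, 0, 0, -3, 0.7, -107, -3, 0, 0, 0, -3.71, 0.7, -107, -3, 0, 0, 0, -3.71])

```text
clock: 16.05
position: [0.5566, -0.0766, 0.0902]
tcp_rot: [[0.088, 0.996, -0.003], [0.996, -0.088, -0.001], [-0.001, -0.003, -1.0]]
wrist_force: [-1.5, -0.0, -7.2]
gripper_width: 0.052
grip_force: 75.8
```

>>> send_rows(motion=[0.7, -25, -10, 0, 0, 0, -1, 0.7, -50, -21, 0, 0, 0, -2, 0.7, -75, -33, 0, 0, 0, -3, 0.7, -98, -43, 0, 0, 0, -3.71, 0.7, -98, -43, 0, 0, 0, -3.71])

```text
clock: 16.55
position: [0.5058, -0.1697, 0.0906]
tcp_rot: [[-0.295, 0.955, -0.002], [0.955, 0.295, -0.0], [0.001, -0.002, -1.0]]
wrist_force: [0.9, 0.3, -7.4]
gripper_width: 0.052
grip_force: 76.1
```

>>> send_rows(motion=[0.7, 0, 0, 10, 0, 0, 0, 0.7, 0, 0, 30, 0, 0, 0, 0.7, 0, 0, 40, 0, 0, 0, 0.7, 0, 0, 40, 0, 0, 0, 0.7, 0, 0, 40, 0, 0, 0])

```text
clock: 17.05
position: [0.5076, -0.1675, 0.0518]
tcp_rot: [[-0.297, 0.955, -0.001], [0.955, 0.297, 0.0], [0.0, -0.001, -1.0]]
wrist_force: [1.1, -0.4, -6.9]
gripper_width: 0.0525
grip_force: 76.0
```

```bash
python3 -c "
from h import *
plan(.5085,-.1682,.030,17.2)
c=camera('scene')
cv2.imwrite('pics/a6.png',cv2.resize(c['frame'][120:240,170:330],None,fx=4,fy=4,interpolation=2))"
```

```text
now [ 0.5076 -0.1675  0.0518] yaw 17.3 -> 17.2
call [-0.9  0.7 21.8] turn [-0.01 -0.    0.01]
```

View pics/a6.png

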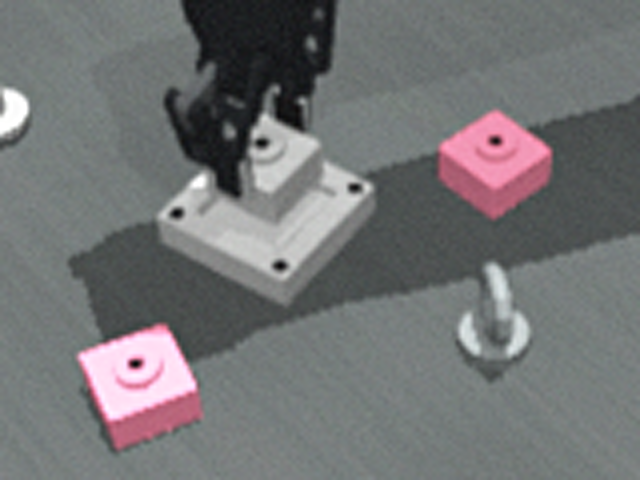

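The block is square to the pocket just above the square plate, with its boss at crop (265,145). I'll lower it now.

>>> send_rows(motion=[0.7, -0.9, 0.7, 5, 0, 0, 0, 0.7, -0.9, 0.7, 10, 0, 0, 0, 0.7, -0.9, 0.7, 15, 0, 0, 0, 0.7, -0.9, 0.7, 19, 0, 0, 0, 0.7, -0.9, 0.7, 20, 0, 0, 0])

```text
clock: 17.6
position: [0.508, -0.1687, 0.0313]
tcp_rot: [[-0.296, 0.955, -0.001], [0.955, 0.296, 0.0], [0.001, -0.001, -1.0]]
wrist_force: [-0.9, 0.8, -7.4]
gripper_width: 0.0524
grip_force: 76.1
```

>>> send_rows(motion=[0.7, 0, 0, 1, 0, 0, 0, 0.7, 0, 0, 2, 0, 0, 0, 0.7, 0, 0, 3, 0, 0, 0, 0.7, 0, 0, 4, 0, 0, 0, 0.7, 0, 0, 4, 0, 0, 0])

```text
clock: 18.1
position: [0.5085, -0.1688, 0.0288]
tcp_rot: [[-0.296, 0.955, 0.001], [0.955, 0.296, -0.0], [-0.0, 0.0, -1.0]]
wrist_force: [-2.6, 0.7, 1.6]
gripper_width: 0.0521
grip_force: 77.0
```

>>> send_rows(motion=[0.3, 0, 0, 0, 0, 0, 0, 0, 0, 0, 0, 0, 0, 0, 0, 0, 0, 0, 0, 0, 0, 0, 0, 0, 0, 0, 0, 0, 0, 0, 0, -20, 0, 0, 0])

```text
clock: 18.6
position: [0.507, -0.1683, 0.046]
tcp_rot: [[-0.296, 0.955, -0.004], [0.955, 0.296, 0.001], [0.002, -0.003, -1.0]]
wrist_force: [1.1, -0.2, -0.9]
gripper_width: 0.0856
grip_force: 0.0
```

>>> send_rows(motion=[0, 0, 0, -40, 0, 0, 0, 0, 0, 0, -71, 0, 0, 0, 0, 0, 0, -71, 0, 0, 0, 0, 0, 0, -71, 0, 0, 0, 0, 0, 0, -71, 0, 0, 0])

```text
clock: 19.1
position: [0.508, -0.1686, 0.1179]
tcp_rot: [[-0.296, 0.955, -0.001], [0.955, 0.296, 0.0], [0.001, -0.001, -1.0]]
wrist_force: [-0.1, 0.8, -0.4]
gripper_width: 0.0851
grip_force: 0.0
```

```bash
python3 -c "
from h import *
plan(.458,.3473,.12,17.2)
c=camera('scene')
cv2.imwrite('pics/a7.png',cv2.resize(c['frame'][120:240,170:330],None,fx=4,fy=4,interpolation=2))"
```

```text
now [ 0.508  -0.1686  0.1179] yaw 17.2 -> 17.2
call [169.2  35.   -0.6] turn [-0.01 -0.01  0.  ]
call [169.2  35.   -0.7] turn [0. 0. 0.]
call [169.2  35.   -0.7] turn [0. 0. 0.]
```

View pics/a7.png

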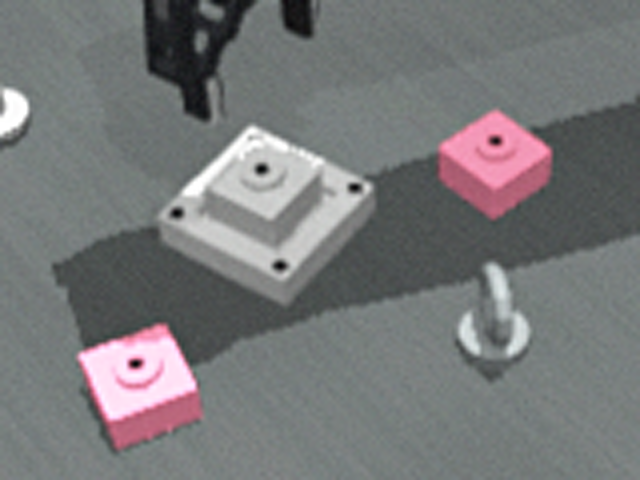

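The block sits in the square pocket with its boss at crop (262,170). Next is the larger ring.

>>> send_rows(motion=[0, 40, 8, 0, 0, 0, 0, 0, 85, 18, 0, 0, 0, 0, 0, 130, 27, 0, 0, 0, 0, 0, 175, 36, 0, 0, 0, 0, 0, 220, 46, 0, 0, 0, 0])

```text
clock: 19.65
position: [0.4861, 0.0565, 0.118]
tcp_rot: [[-0.296, 0.955, -0.001], [0.955, 0.296, -0.0], [0.0, -0.001, -1.0]]
wrist_force: [1.0, -0.1, -0.7]
gripper_width: 0.0858
grip_force: 0.0
```

>>> send_rows(motion=[0, 45, 9, 0, 0, 0, 0, 0, 90, 19, 0, 0, 0, 0, 0, 135, 28, 0, 0, 0, 0, 0, 180, 37, 0, 0, 0, 0, 0, 220, 46, 0, 0, 0, 0])

```text
clock: 20.15
position: [0.4648, 0.2806, 0.1179]
tcp_rot: [[-0.297, 0.955, -0.001], [0.955, 0.297, -0.001], [-0.0, -0.002, -1.0]]
wrist_force: [1.2, -0.1, 0.1]
gripper_width: 0.0854
grip_force: 0.0
```

>>> send_rows(motion=[0, 40, 8, 20, 0, 0, 0, 0, 67, 13, 50, 0, 0, 0, 0, 67, 13, 80, 0, 0, 0, 0, 67, 13, 80, 0, 0, 0, 0, 67, 13, 80, 0, 0, 0])

```text
clock: 20.65
position: [0.4579, 0.346, 0.0386]
tcp_rot: [[-0.296, 0.955, -0.002], [0.955, 0.296, -0.001], [-0.001, -0.002, -1.0]]
wrist_force: [-0.5, -0.6, 0.4]
gripper_width: 0.0856
grip_force: 0.0
```

>>> send_rows(motion=[0, 0, 0, 10, 0, 0, 0, 0, 0, 0, 10, 0, 0, 0, 0, 0, 0, 10, 0, 0, 0])

```text
clock: 20.95
position: [0.459, 0.3463, 0.0298]
tcp_rot: [[-0.296, 0.955, 0.001], [0.955, 0.296, 0.001], [0.0, 0.001, -1.0]]
wrist_force: [0.4, -0.4, 0.4]
gripper_width: 0.0853
grip_force: 0.0
```

```bash
python3 -c "
from h import *
plan(.458,.3473,.002,17.2)"
```

```text
now [0.459  0.3463 0.0298] yaw 17.2 -> 17.2
call [ 1.2 -0.7 27.8] turn [ 0.01 -0.   -0.  ]
```

>>> send_rows(motion=[0, 1.2, -0.7, 15, 0, 0, 0, 0, 1.2, -0.7, 25, 0, 0, 0, 0, 1.2, -0.7, 29.5, 0, 0, 0, 0.2, 1.2, -0.7, 29.5, 0, 0, 0, 0.5, 1.2, -0.7, 29.5, 0, 0, 0], squeeze=50)

```text
clock: 21.45
position: [0.4575, 0.3475, -0.0004]
tcp_rot: [[-0.296, 0.955, -0.0], [0.955, 0.296, -0.0], [-0.0, -0.0, -1.0]]
wrist_force: [-2.5, -1.7, 18.3]
gripper_width: 0.0589
grip_force: 20.2
```

>>> send_rows(motion=[0.6, 0, 0, 0, 0, 0, 0, 0.6, 0, 0, 0, 0, 0, 0, 0.6, 0, 0, 0, 0, 0, 0])

```text
clock: 21.75
position: [0.4578, 0.3478, 0.0002]
tcp_rot: [[-0.296, 0.955, 0.001], [0.955, 0.296, 0.001], [0.0, 0.001, -1.0]]
wrist_force: [-0.4, -0.5, 4.7]
gripper_width: 0.0574
grip_force: 54.0
```

>>> send_rows(motion=[0.6, 0, 0, -10, 0, 0, 0, 0.6, 0, 0, -40, 0, 0, 0, 0.6, 0, 0, -80, 0, 0, 0, 0.6, 0, 0, -110, 0, 0, 0, 0.6, 0, 0, -110, 0, 0, 0])

```text
clock: 22.25
position: [0.4591, 0.3488, 0.1149]
tcp_rot: [[-0.296, 0.955, 0.006], [0.955, 0.296, 0.004], [0.002, 0.007, -1.0]]
wrist_force: [-0.0, 0.5, -2.0]
gripper_width: 0.0574
grip_force: 54.1
```

```bash
python3 -c "
from h import *
plan(.5085,-.1685,.11,17.2);s=sense();print(s['wrist_force'],s['torque'])"
```

```text
now [0.4591 0.3488 0.1149] yaw 17.2 -> 17.2
call [-169.6  -35.4    1. ] turn [ 0.06 -0.02  0.  ]
call [-169.6  -35.3    1.6] turn [0. 0. 0.]
call [-169.6  -35.3    1.6] turn [0. 0. 0.]
[-0.03973718  0.47588956 -2.0461174 ] [ 0.03269222 -0.01801465  0.00718506]
```

>>> send_rows(motion=[0.6, -40, -8, 0, 0, 0, 0, 0.6, -85, -17, 0, 0, 0, 0, 0.6, -130, -27, 0, 0, 0, 0, 0.6, -175, -36, 0, 0, 0, 0, 0.6, -220, -45, 0, 0, 0, 0])

```text
clock: 22.75
position: [0.4791, 0.1223, 0.109]
tcp_rot: [[-0.297, 0.955, -0.001], [0.955, 0.297, -0.0], [-0.0, -0.001, -1.0]]
wrist_force: [1.5, -0.5, -1.3]
gripper_width: 0.0571
grip_force: 54.1
```

>>> send_rows(motion=[0.6, -45, -9, 0, 0, 0, 0, 0.6, -90, -18, 0, 0, 0, 0, 0.6, -135, -28, 0, 0, 0, 0, 0.6, -180, -37, 0, 0, 0, 0, 0.6, -220, -45, 0, 0, 0, 0])

```text
clock: 23.25
position: [0.5013, -0.1015, 0.109]
tcp_rot: [[-0.296, 0.955, -0.001], [0.955, 0.296, 0.0], [0.0, -0.001, -1.0]]
wrist_force: [1.0, 0.3, -0.6]
gripper_width: 0.0571
grip_force: 54.1
```

>>> send_rows(motion=[0.6, -30, -6, 0, 0, 0, 0, 0.6, -55, -11, 0, 0, 0, 0, 0.6, -68, -14.4, 0, 0, 0, 0, 0.6, -68, -14.4, 0, 0, 0, 0, 0.6, -68, -14.4, 0, 0, 0, 0])

```text
clock: 23.75
position: [0.5079, -0.1681, 0.1092]
tcp_rot: [[-0.296, 0.955, -0.001], [0.955, 0.296, 0.001], [0.001, -0.001, -1.0]]
wrist_force: [-0.3, -0.1, -1.5]
gripper_width: 0.0573
grip_force: 54.1
```

>>> send_rows(motion=[0.6, 0, 0, 10, 0, 0, 0, 0.6, 0, 0, 25, 0, 0, 0, 0.6, 0, 0, 40, 0, 0, 0, 0.6, 0, 0, 40, 0, 0, 0, 0.6, 0, 0, 40, 0, 0, 0])

```text
clock: 24.25
position: [0.5078, -0.1682, 0.0688]
tcp_rot: [[-0.297, 0.955, -0.001], [0.955, 0.297, 0.0], [0.001, -0.001, -1.0]]
wrist_force: [-0.4, -0.3, -2.2]
gripper_width: 0.0573
grip_force: 54.1
```

```bash
python3 -c "
from h import *
plan(.5085,-.1685,.0462,17.2)
c=camera('scene')
cv2.imwrite('pics/a8.png',cv2.resize(c['frame'][120:240,170:330],None,fx=4,fy=4,interpolation=2))"
```

```text
now [ 0.5078 -0.1682  0.0688] yaw 17.3 -> 17.2
call [-0.5  0.6 22.6] turn [-0.01 -0.01  0.01]
```

View pics/a8.png

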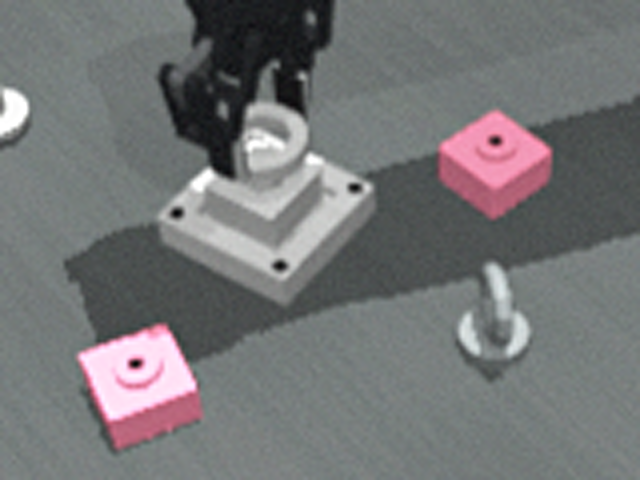

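The larger ring is held over the block, centred near crop (275,140). I'll lower it now.

>>> send_rows(motion=[0.6, -0.5, 0.6, 6, 0, 0, 0, 0.6, -0.5, 0.6, 12, 0, 0, 0, 0.6, -0.5, 0.6, 16, 0, 0, 0, 0.6, -0.5, 0.6, 19, 0, 0, 0, 0.6, -0.5, 0.6, 20, 0, 0, 0])

```text
clock: 24.8
position: [0.5088, -0.1689, 0.0491]
tcp_rot: [[-0.296, 0.955, -0.001], [0.955, 0.296, 0.0], [0.0, -0.0, -1.0]]
wrist_force: [-0.2, 0.6, -1.9]
gripper_width: 0.0573
grip_force: 54.1
```

>>> send_rows(motion=[0.6, 0, 0, 1, 0, 0, 0, 0.6, 0, 0, 2, 0, 0, 0, 0.6, 0, 0, 3, 0, 0, 0, 0.6, 0, 0, 3.5, 0, 0, 0, 0.6, 0, 0, 3.5, 0, 0, 0])

```text
clock: 25.3
position: [0.509, -0.1689, 0.0463]
tcp_rot: [[-0.296, 0.955, 0.0], [0.955, 0.296, -0.0], [-0.0, 0.0, -1.0]]
wrist_force: [0.3, -0.1, 0.5]
gripper_width: 0.0575
grip_force: 54.3
```

>>> send_rows(motion=[0.3, 0, 0, 0, 0, 0, 0, 0, 0, 0, 0, 0, 0, 0, 0, 0, 0, 0, 0, 0, 0, 0, 0, 0, 0, 0, 0, 0, 0, 0, 0, -10, 0, 0, 0])

```text
clock: 25.8
position: [0.5083, -0.1687, 0.0553]
tcp_rot: [[-0.296, 0.955, -0.002], [0.955, 0.296, 0.001], [0.001, -0.002, -1.0]]
wrist_force: [0.3, -0.2, -0.3]
gripper_width: 0.0854
grip_force: 0.0
```

>>> send_rows(motion=[0, 0, 0, -40, 0, 0, 0, 0.3, 0, 0, -74, 0, 0, 0, 0.4, 0, 0, -74, 0, 0, 0, 0.4, 0, 0, -74, 0, 0, 0, 0.4, 0, 0, -74, 0, 0, 0])

```text
clock: 26.3
position: [0.5086, -0.1688, 0.1295]
tcp_rot: [[-0.296, 0.955, -0.001], [0.955, 0.296, 0.0], [0.001, -0.001, -1.0]]
wrist_force: [-0.7, 0.3, -0.5]
gripper_width: 0.0509
grip_force: 0.0
```

```bash
python3 -c "
from h import *
plan(.5979,-.364,.10,17.2)
c=camera('top');f=c['frame']
cv2.imwrite('pics/a9.png',cv2.resize(f[100:260,300:560],None,fx=3,fy=3,interpolation=2))
print(ray(c,[[444,151.5],[496,150]],.015))"
```

```text
now [ 0.5086 -0.1688  0.1295] yaw 17.2 -> 17.2
call [-106.4   13.7   14.7] turn [-0.01 -0.01  0.  ]
call [-106.4   13.7   14.7] turn [0. 0. 0.]
[[ 0.59771057 -0.36406634  0.015     ]
 [ 0.59984838 -0.48604132  0.015     ]]
```

View pics/a9.png

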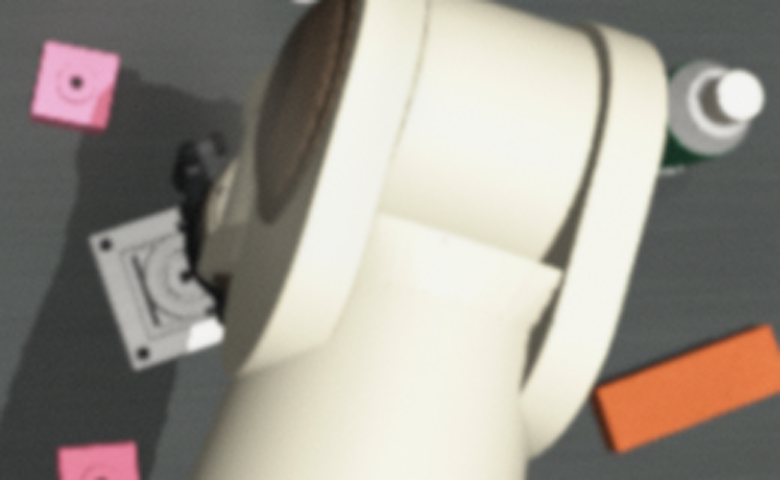

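The crop shows the larger ring flat around the boss at about (180,280), partly behind the arm. The bottle stands at crop (710,100). Its near edge is about 9 cm beyond the bush, so there is room.

>>> send_rows(motion=[0.4, -43, 5, 0, 0, 0, 0, 0.4, -86, 11, 0, 0, 0, 0, 0.4, -130, 17, 0, 0, 0, 0, 0.4, -172, 22, 10, 0, 0, 0, 0.4, -195, 25, 20, 0, 0, 0])

```text
clock: 26.85
position: [0.5908, -0.3503, 0.108]
tcp_rot: [[-0.295, 0.956, -0.001], [0.956, 0.295, 0.0], [0.001, -0.001, -1.0]]
wrist_force: [0.2, 0.5, 0.1]
gripper_width: 0.0513
grip_force: 0.0
```

>>> send_rows(motion=[0.4, -17.8, 2.4, 10, 0, 0, 0, 0.4, -17.8, 2.4, 20, 0, 0, 0, 0.4, -17.8, 2.4, 30, 0, 0, 0, 0.4, -17.8, 2.4, 50, 0, 0, 0, 0.4, -17.8, 2.4, 50, 0, 0, 0])

```text
clock: 27.35
position: [0.5966, -0.3622, 0.0568]
tcp_rot: [[-0.297, 0.955, -0.004], [0.955, 0.297, 0.003], [0.004, -0.003, -1.0]]
wrist_force: [-0.0, -0.5, -0.5]
gripper_width: 0.051
grip_force: 0.0
```

>>> send_rows(motion=[0.4, 0, 0, 0, 0, 0, 0, 0.4, 0, 0, 0, 0, 0, 0])

```text
clock: 27.55
position: [0.5985, -0.3637, 0.0614]
tcp_rot: [[-0.297, 0.955, 0.001], [0.955, 0.297, -0.001], [-0.001, 0.001, -1.0]]
wrist_force: [-0.2, -1.3, -0.6]
gripper_width: 0.0517
grip_force: 0.0
```

```bash
python3 -c "
from h import *
plan(.5979,-.364,.019,17.2);print(sense()['wrist_force'])"
```

```text
now [ 0.5985 -0.3637  0.0614] yaw 17.3 -> 17.2
call [-0.  -0.7 42.4] turn [0.01 0.01 0.01]
[-0.19137062 -1.30709928 -0.61601561]
```

>>> send_rows(motion=[0.4, 0, -0.7, 20, 0, 0, 0, 0.4, 0, -0.7, 35, 0, 0, 0, 0.4, 0, -0.7, 41, 0, 0, 0, 0.5, 0, -0.7, 41, 0, 0, 0, 0.6, 0, -0.7, 41, 0, 0, 0], squeeze=50)

```text
clock: 28.05
position: [0.5977, -0.3643, 0.0196]
tcp_rot: [[-0.296, 0.955, 0.0], [0.955, 0.296, -0.0], [-0.0, 0.0, -1.0]]
wrist_force: [0.2, -0.1, 0.5]
gripper_width: 0.0345
grip_force: 0.0
```

>>> send_rows(motion=[1, 0, 0, 0, 0, 0, 0, 1, 0, 0, 0, 0, 0, 0, 1, 0, 0, 0, 0, 0, 0, 1, 0, 0, 0, 0, 0, 0])

```text
clock: 28.45
position: [0.5979, -0.3646, 0.0202]
tcp_rot: [[-0.296, 0.955, 0.001], [0.955, 0.296, -0.001], [-0.001, 0.001, -1.0]]
wrist_force: [-1.5, 0.3, 4.9]
gripper_width: 0.0156
grip_force: 48.9
```

>>> send_rows(motion=[1, 0, 0, -10, 0, 0, 0, 1, 0, 0, -40, 0, 0, 0, 1, 0, 0, -80, 0, 0, 0, 1, 0, 0, -90, 0, 0, 0, 1, 0, 0, -90, 0, 0, 0])

```text
clock: 28.95
position: [0.5984, -0.3648, 0.1115]
tcp_rot: [[-0.296, 0.955, 0.003], [0.955, 0.296, -0.002], [-0.003, 0.003, -1.0]]
wrist_force: [0.1, -0.1, -1.9]
gripper_width: 0.0154
grip_force: 49.0
```

```bash
python3 -c "
from h import *
plan(.509,-.1689,.11,17.2);s=sense();print(s['wrist_force'],s['torque'],s['gripper_width'])"
```

```text
now [ 0.5984 -0.3648  0.1115] yaw 17.2 -> 17.2
call [106.8 -13.7   0.4] turn [0.02 0.03 0.  ]
call [106.8 -13.7   0.7] turn [0. 0. 0.]
[ 0.07680041 -0.14060528 -1.87576173] [0.04656533 0.02382761 0.04243106] 0.015444896393804744
```

>>> send_rows(motion=[1, 40, -5, 0, 0, 0, 0, 1, 80, -10, 0, 0, 0, 0, 1, 125, -16, 0, 0, 0, 0, 1, 170, -22, 0, 0, 0, 0, 1, 200, -26, 0, 0, 0, 0])

```text
clock: 29.45
position: [0.5112, -0.1784, 0.1069]
tcp_rot: [[-0.297, 0.955, -0.003], [0.955, 0.297, 0.001], [0.002, -0.003, -1.0]]
wrist_force: [0.9, 0.0, -2.2]
gripper_width: 0.0159
grip_force: 49.2
```

>>> send_rows(motion=[1, 13, -1, 0, 0, 0, 0, 1, 13, -1, 5, 0, 0, 0, 1, 13, -1, 15, 0, 0, 0, 1, 13, -1, 22, 0, 0, 0, 1, 13, -1, 22, 0, 0, 0])

```text
clock: 29.95
position: [0.508, -0.1694, 0.0848]
tcp_rot: [[-0.295, 0.955, -0.003], [0.955, 0.295, 0.001], [0.002, -0.003, -1.0]]
wrist_force: [-1.0, -0.3, -3.1]
gripper_width: 0.0157
grip_force: 49.2
```

>>> send_rows(motion=[1, 0, 0, 0, 0, 0, 0, 1, 0, 0, 0, 0, 0, 0])

```text
clock: 30.15
position: [0.5088, -0.1692, 0.0871]
tcp_rot: [[-0.296, 0.955, 0.0], [0.955, 0.296, -0.0], [-0.0, 0.0, -1.0]]
wrist_force: [0.0, -0.1, -2.8]
gripper_width: 0.0157
grip_force: 49.2
```

```bash
python3 -c "
from h import *
plan(.509,-.1689,.0732,17.2)
c=camera('scene')
cv2.imwrite('pics/a10.png',cv2.resize(c['frame'][120:240,170:330],None,fx=4,fy=4,interpolation=2))"
```

```text
now [ 0.5088 -0.1692  0.0871] yaw 17.2 -> 17.2
call [ 0.3  0.3 13.9] turn [ 0.  0. -0.]
```

View pics/a10.png

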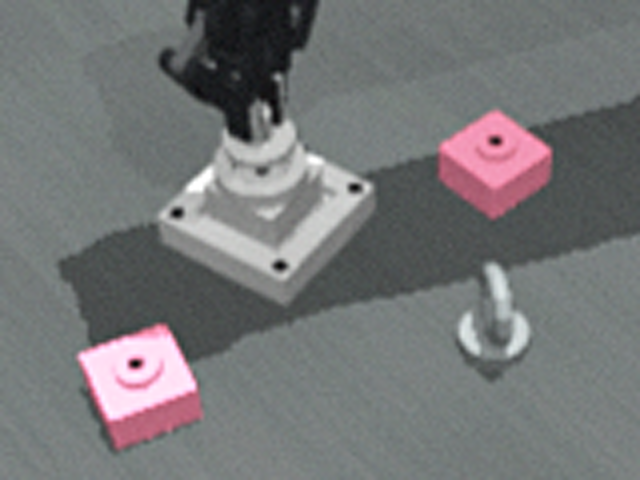

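The bush is held upright at crop (262,140) above the larger ring, which lies flat at about (262,175). I'll lower it now.

>>> send_rows(motion=[1, 0.3, 0.3, 3, 0, 0, 0, 1, 0.3, 0.3, 6, 0, 0, 0, 1, 0.3, 0.3, 9, 0, 0, 0, 1, 0.3, 0.3, 11, 0, 0, 0, 1, 0.3, 0.3, 11, 0, 0, 0])

```text
clock: 30.7
position: [0.5086, -0.1683, 0.0756]
tcp_rot: [[-0.296, 0.955, -0.001], [0.955, 0.296, 0.0], [0.0, -0.001, -1.0]]
wrist_force: [0.2, 0.4, -2.2]
gripper_width: 0.0157
grip_force: 49.2
```

>>> send_rows(motion=[1, 0, 0, 1, 0, 0, 0, 1, 0, 0, 2, 0, 0, 0, 1, 0, 0, 3, 0, 0, 0, 1, 0, 0, 4, 0, 0, 0, 1, 0, 0, 4, 0, 0, 0])

```text
clock: 31.2
position: [0.5089, -0.1685, 0.0731]
tcp_rot: [[-0.296, 0.955, 0.001], [0.955, 0.296, -0.0], [-0.001, 0.001, -1.0]]
wrist_force: [-3.0, 0.5, 7.4]
gripper_width: 0.0158
grip_force: 50.1
```

Contact came at the height expected for full seating (0.073). I'll release it and lift clear.

>>> send_rows(motion=[0.7, 0, 0, -0.5, 0, 0, 0, 0.4, 0, 0, -0.5, 0, 0, 0, 0.3, 0, 0, -0.5, 0, 0, 0, 0.3, 0, 0, -0.5, 0, 0, 0, 0.2, 0, 0, -15, 0, 0, 0])

```text
clock: 31.7
position: [0.5078, -0.1681, 0.0857]
tcp_rot: [[-0.296, 0.955, -0.003], [0.955, 0.296, 0.001], [0.002, -0.003, -1.0]]
wrist_force: [0.1, -0.4, -0.9]
gripper_width: 0.0683
grip_force: 0.0
```

>>> send_rows(motion=[0.2, 0, 0, -40, 0, 0, 0, 0.2, 0, 0, -80, 0, 0, 0, 0.2, 0, 0, -120, 0, 0, 0, 0.2, -50, -30, -120, 0, 0, 0, 0.2, -80, -60, -120, 0, 0, 0])

```text
clock: 32.2
position: [0.4766, -0.2629, 0.2096]
tcp_rot: [[-0.3, 0.954, 0.003], [0.954, 0.3, -0.002], [-0.003, 0.003, -1.0]]
wrist_force: [0.2, -1.0, -0.0]
gripper_width: 0.068
grip_force: 0.0
```

>>> send_rows(motion=[0.2, -40, -30, 0, 0, 0, 0, 0.2, -60, -80, 0, 0, 0, 0, 0.2, -60, -80, 0, 0, 0, 0, 0.2, -60, -80, 0, 0, 0, 0, 0.2, -60, -80, 0, 0, 0, 0])

```text
clock: 32.7
position: [0.4173, -0.3427, 0.2077]
tcp_rot: [[-0.296, 0.955, 0.001], [0.955, 0.296, -0.0], [-0.0, 0.001, -1.0]]
wrist_force: [1.2, 0.4, 0.2]
gripper_width: 0.0681
grip_force: 0.0
```

```bash
python3 -c "
from h import *
s=sense();print(s['position'],s['clock'],s['wrist_force'])
c=camera('scene')
cv2.imwrite('pics/a11.png',cv2.resize(c['frame'][110:310,170:370],None,fx=2.9,fy=2.9,interpolation=2))"
```

```text
[ 0.41733076 -0.34271539  0.20774915] 32.7 [1.24719408 0.39631781 0.24251417]
```

View pics/a11.png

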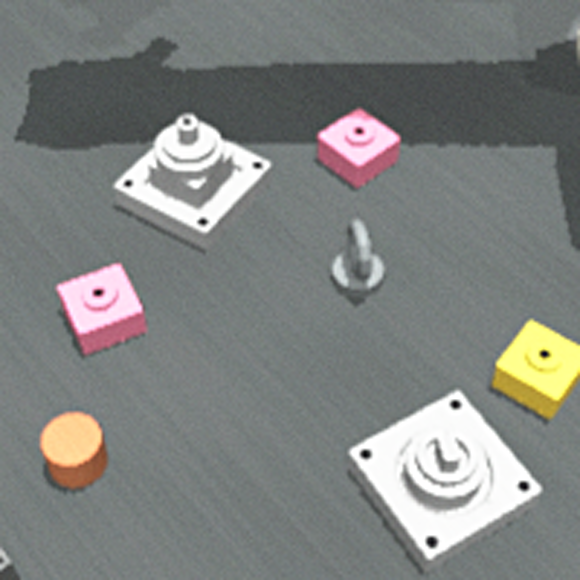

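Both stacks are complete and level: bush, ring and block at crop (190,150), and core with ring at (445,465). The eye nut still stands at (357,265).

```bash
python3 -c "
from plant import *
print(hand_in())"
```

```text
the job is handed in; nothing more can be done
None
```

Both mould halves were built in the order asked, every part seated at its expected height with the eye nut and look-alikes left untouched, and the job was handed in at about 33 s.

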